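# Secure and top up the tin stack in the pantry

### The arm

A 7-joint arm with a two-finger parallel gripper is mounted at the origin on the work surface. World frame = base frame: x ahead of the robot, y to its left, z up, the work surface at z = 0. Lengths are in m, angles in rad, forces in N, time in s.
With the tool pointing down it reaches from about 0.4 to 0.85 m from the base axis. Payload 10.4 kg.
Tool frame: the origin (TCP) lies between the finger pads; the fingertips stand 19 mm ahead of it and the grasp point (between the pads) is the TCP (manip.tips_ahead is the distance from the TCP to the fingertips, in m); z points along the fingers, y is the line along which they close (so a half turn about z gives the same grasp; the last joint's range is limited). The gripper opens to 85 mm and grips with 20 to 120 N. Pads are 22 mm wide; open, the fingers measure 114 mm over their backs; the gripper's body (76 mm by 85 mm) begins 54 mm behind the grasp point. The pads swing forward as they close: fully open they stand 13 mm farther back than shut.
Start: joints at [-1.181, 0.332, -0.065, 1.46, 0.022, 1.35, -0.088], TCP at [0.251, 0.573, 0.25] pointing down, gripper open.
Joint ranges: [-2.6, 2.6], [-0.5, 2.12], [-1.47, 1.34], [0.16, 2.42], [-1.27, 4.41], [0.06, 2.06], [-2.6, 2.6]. Speed limits (rad/s): [2.22, 2.22, 2.79, 2.79, 3.14, 3.14, 3.14].

### API

Orientations are given as a unit quaternion [x, y, z, w].
In Python, from workcell import manip, viewer gives the robot as it stands.
- The arm moves only by the tool arm_command, never from a script. Its argument "series" is text: rows parted by semicolons, each of 5 numbers parted by spaces: the closure, from 0 (fully open) to 1 (shut), then the shift along the tool's x, y, z normalised to -1 to 1, where 1 is 0.4 m, then the turn about the tool's z normalised to -1 to 1, where 1 is 180 degrees. In form: jaw tx ty tz spin; .... A call has exactly 10 rows; each row shifts and turns the commanded pose from where the row before left it, along the tool's axes as they then stand; what a row does not reach is not made up. A row lasts 1/8 s, in which the tool goes at most 62.5 mm and 10.7 degrees, less where a joint would pass 70% of its speed; a pose out of reach is approached as far as the arm can. A call with a number of a shift or a turn outside -1 to 1 is refused whole. A call with a gripper value outside its range is refused whole. The fingers move at their own pace and stop on an object; "newtons" is the grip in N (left out, the last holds). Time passes only in rows, so rows that do not move let the fingers close, or fill a call up. It gives the time, the measured TCP pose, the force, the opening and the grip force at its end, in the units of the state.
- manip.get_obs(): the state, without advancing time (a new reading comes with each control period).
- viewer.camera(name): name is "scene" or "top" or "wrist"; returns a dict with "pixels" (420x560x3 uint8, red, green, blue), "intrinsics" (3x3 intrinsics, pixels), "D" ([k1, k2, p1, p2, k3] as OpenCV has them; the pictures are not rectified), "extrinsics" (4x4, takes a point from world to camera coordinates). Camera axes: x right, y up, looking along -z (the intrinsics and any distortion apply to the point x, -y, -z); pixel columns grow to the right and rows downward; lengths in m; the calibration is good to about 2 mm. A picture is of the moment at which its call begins. There is no depth.
- manip.hand_in(): hands the job in; it is judged then, once.
The state is a dict: "clock": time; "joint_pos": joint angles; "joint_velocities": joint speeds; "tau": joint torques, N m; "position": TCP position; "ee_rot": TCP orientation; "ft_force": force on the tool from outside, world axes, zero at the start; "torque": the same for the moment, N m; "grip_width": opening from 0.0 (shut) to 1.0 (fully open); "grasp_force": force on a finger pad.
Only numpy, scipy, OpenCV 4.12 (cv2) and the standard library are available. Lean on these libraries where they do the work, as an engineer would, in place of code of your own. Each camera call takes 0.05 s, during which the arm holds its last target. There are 200 camera calls.

### The job

On the pantry rack, slide the stop along its track until its plate stands right up against the stack of two flat tins, without shoving the stack along. Then put the third, identical tin, which stands alone on the worktop, squarely on top of the stack, setting it down before you let go. Leave the other things where they are.

Things in the scene. Friction and masses are not known exactly. Their poses are not given: they have to be found in the camera images.
- rack: fixed brown wooden board lying on the worktop, 205 mm deep (its x, from 120 mm in front of the origin to 85 mm behind it), 480 mm long (its y), 15 mm thick, with a track along y near its front (-x) edge. Origin: on its underside, midway along its length; x points away from the robot, y to its left. It is turned by up to 0.15 rad
- stop (a joint): position of the sliding stop along the track, in m: 0 at the right end, growing as the stop slides to the rack's +y, up to 0.29. It starts right of the stack, at 0 to 0.08. It stays where it is left; sliding it takes about 3 N
- stop_grip (a point): middle of the top face of the stop's grip: a white upright plastic block 30 mm in the rack's x, 24 mm in its y and 58 mm high, its top 87 mm above the worktop, rising from a low carriage (50 x 44 mm, 90 mm in front of the rack's origin, top 29 mm above the worktop) that runs on the track. Axes as the rack's. A flat aluminium link joins the carriage to the stop plate behind it
- stop_face (a point): middle of the face, towards the stack (rack +y), of the stop plate: a thin upright aluminium plate 5 mm thick in y, 115 mm long in x, from 17 to 100 mm above the worktop. It moves rigidly with the grip; this point lies 107.5 mm in x and 15 mm in y from the grip's centre line. It is parallel to the long sides of the stacked tins. Axes as the rack's
- tin1: lower tin of the stack on the rack, a closed plain steel tin with a slightly wider, darker lid, 100 mm long (its x), 60 mm wide (its y), 50 mm high, flat on top and bottom, all sides upright; about 0.4 kg (0.28 to 0.56). Origin: centre of its underside, z up, its axes along the rack's (within 0.03 rad). Its side towards the stop is 30 mm to -y of the origin
- tin2: upper tin of the stack, same as tin1, lying squarely on it (within 3 mm), its flat lid 50 mm above its origin
- tin3: third tin, alone on the worktop right of the rack, same as tin1: 100 mm long (its x), 60 mm wide (its y), 50 mm high, flat on top and bottom, all sides upright; about 0.4 kg (0.28 to 0.56). Origin: centre of its underside, z up
- canister: bystander: round can 56 mm across, 85 mm high, on the left end of the rack. Origin: centre of underside
- caddy: bystander: square, taller steel tin 70 x 70 mm, 95 mm high with its small black knob, on the worktop in front of or behind the third tin. Origin: centre of underside
- jar: bystander: storage jar with black lid, 76 mm across, 130 mm high, beyond the rack. Origin: centre of underside
- mug: bystander: white mug, 80 mm across, 90 mm high, beyond the rack. Origin: centre of underside
- bowl: bystander: blue bowl 150 mm across, 60 mm high, at the left. Origin: centre of underside
- can: bystander: food can 74 mm across, 90 mm high, beyond the rack, at its right. Origin: centre of underside
Things that resemble listed ones, but are neither listed nor needed, are in the scene too. What is shaped like the tin3 but green or pink is not meant.

How it is judged:
By the outcome, as a careful person would: the job done as asked, in the order asked, and still so for the second after the job is handed in, with the robot touching nothing.
It also fails if it takes over 61 s, if anything falls off the work surface, if the arm or the gripper's body presses on something with over 40 N, if the wrist force passes 120 N, or if a joint passes its speed limit or range.

## Working session

There is one attempt and no reset: what is moved stays moved. The work goes in short steps, Python scripts to look and compute and a tool call to move; the robot and the scene stay as the last step left them, time stands still between calls to the robot, and variables do not carry over. Pictures are saved under pics/ and viewed, at most 10 in all, crops included, and the job is handed in when it is done.

Besides the shell and the picture viewer there is one more tool, called by a JSON object that holds its "method" and its "body". arm_command: Moves the arm, as the interface text tells. Scaled input: -1 to 1 covers 0.4 m each way for a shift and 180 degrees each way for a turn. Its arguments: {"type":"object","properties":{"series":{"type":"string"},"newtons":{"type":"number"}},"required":["series"]}

```bash
mkdir -p pics; cat > h.py <<'E'
import numpy as np, cv2
from workcell import manip, viewer
def cam(n):
    c=viewer.camera(n); return c
def save(c,f,crop=None,s=1):
    im=c["pixels"][:,:,::-1]
    if crop: x0,y0,x1,y1=crop; im=im[y0:y1,x0:x1]
    if s!=1: im=cv2.resize(im,None,fx=s,fy=s,interpolation=cv2.INTER_CUBIC)
    cv2.imwrite("pics/"+f,im)
def ray(c,uv):
    K=np.array(c["intrinsics"]);D=np.array(c["D"],float);E=np.array(c["extrinsics"])
    p=cv2.undistortPoints(np.array(uv,float).reshape(-1,1,2),K,D).reshape(-1,2)
    d=np.c_[p[:,0],-p[:,1],-np.ones(len(p))]@E[:3,:3]
    return -E[:3,:3].T@E[:3,3],d
def onz(c,uv,z):
    o,d=ray(c,uv); z=np.broadcast_to(z,len(d)); return o+d*((z-o[2])/d[:,2])[:,None]
def proj(c,P):
    K=np.array(c["intrinsics"]);D=np.array(c["D"],float);E=np.array(c["extrinsics"])
    q=np.atleast_2d(P)@E[:3,:3].T+E[:3,3]; q=q*[1,-1,-1]
    return cv2.projectPoints(q,np.zeros(3),np.zeros(3),K,D)[0].reshape(-1,2)
E
python3 - <<'E'
from h import *
import pickle
for n in("scene","top"):
    c=cam(n); save(c,n+"0.png"); pickle.dump(c,open(n+"0.pkl","wb"))
    o,_=ray(c,[[280,210]]); print(n,o)
o=manip.get_obs(); print({k:np.round(v,3) for k,v in o.items()})
E
```

```text
scene [ 1.17607236 -0.73009756  1.08419837]
top [0.33616901 0.02097633 1.57414309]
{'clock': np.float64(0.1), 'joint_pos': array([-1.181,  0.333, -0.065,  1.461,  0.022,  1.35 , -0.088]), 'joint_velocities': array([ 0.001, -0.001,  0.   , -0.001, -0.001,  0.   , -0.   ]), 'tau': array([ 2.0000e-03, -6.2674e+01,  5.0000e-02, -3.9243e+01,  1.6000e-02,
        7.0000e-03,  0.0000e+00]), 'position': array([0.251, 0.572, 0.25 ]), 'ee_rot': array([ 0.205,  0.979, -0.001, -0.   ]), 'ft_force': array([-1.197, -0.997, -0.432]), 'torque': array([-0.002, -0.009,  0.012]), 'grasp_force': np.float64(0.0), 'grip_width': np.float64(0.999)}
```

View pics/scene0.png

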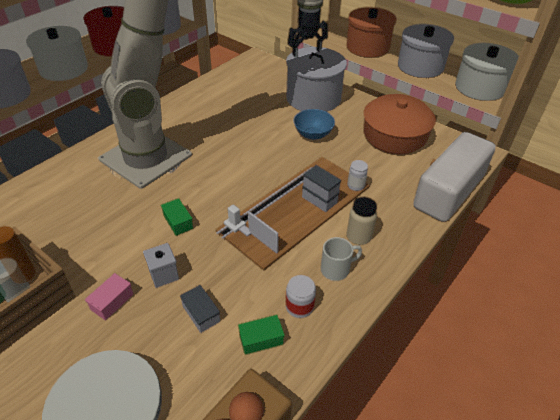

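View pics/top0.png

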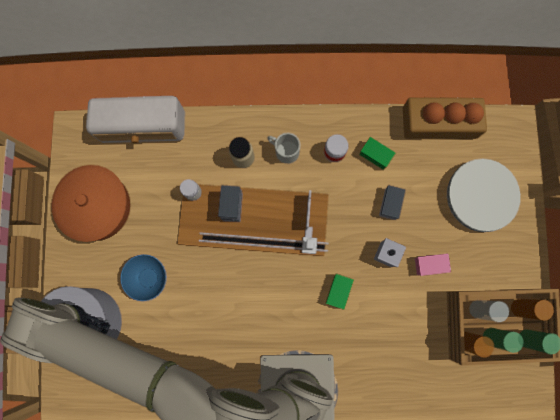

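The scene shows the rack with the stack at (322,188) and the stop grip at (235,215). Grey tin candidates for tin3 are the flat grey tin at scene (200,308) / top (393,202), the green ones at (178,216) and (262,334), and the pink one at (110,296). The grey one fits, being plain steel with a dark lid. The caddy is at (160,265). I'll confirm this in an enlarged crop.

```bash
python3 - <<'E'
from h import *
import pickle
t=pickle.load(open("top0.pkl","rb")); s=pickle.load(open("scene0.pkl","rb"))
A=cv2.resize(t["pixels"][175:275,175:415,::-1],None,fx=3.3,fy=3.3,interpolation=cv2.INTER_CUBIC)[:, :792]
B=cv2.resize(s["pixels"][155:335,145:385,::-1],None,fx=1.6,fy=1.6,interpolation=cv2.INTER_CUBIC)
B=B[:270]; im=np.zeros((600,800,3),np.uint8); im[:A.shape[0],:A.shape[1]]=A; im[330:330+B.shape[0],:B.shape[1]]=B
cv2.imwrite("pics/crop1.png",im)
for nm,c in(("top",t),("scene",s)):
    hsv=cv2.cvtColor(c["pixels"],cv2.COLOR_RGB2HSV)
    for (u,v) in ([(393,202),(230,203),(310,242)] if nm=="top" else [(200,303),(322,180),(235,212)]):
        print(nm,u,v,hsv[v-3:v+4:3,u-3:u+4:3].reshape(-1,3).tolist())
E
```

```text
top 393 202 [[103, 30, 76], [103, 24, 75], [99, 23, 76], [98, 27, 76], [103, 31, 74], [105, 27, 75], [107, 31, 75], [100, 31, 75], [107, 23, 76]]
top 230 203 [[101, 29, 70], [101, 28, 73], [101, 29, 70], [105, 22, 70], [110, 21, 73], [109, 29, 71], [105, 29, 71], [107, 32, 72], [103, 24, 73]]
top 310 242 [[23, 6, 160], [15, 6, 169], [30, 4, 177], [18, 8, 157], [24, 7, 184], [12, 7, 186], [10, 5, 165], [15, 6, 185], [15, 6, 181]]
scene 200 303 [[95, 24, 65], [110, 23, 68], [90, 30, 68], [100, 23, 68], [109, 30, 68], [81, 25, 70], [94, 25, 70], [111, 24, 74], [97, 34, 67]]
scene 322 180 [[110, 22, 69], [103, 27, 67], [114, 20, 65], [84, 19, 66], [90, 16, 62], [98, 14, 71], [120, 16, 64], [100, 22, 70], [100, 21, 72]]
scene 235 212 [[12, 7, 177], [30, 7, 175], [15, 3, 162], [12, 8, 158], [15, 7, 138], [40, 9, 89], [23, 7, 141], [0, 7, 104], [0, 3, 90]]
```

View pics/crop1.png

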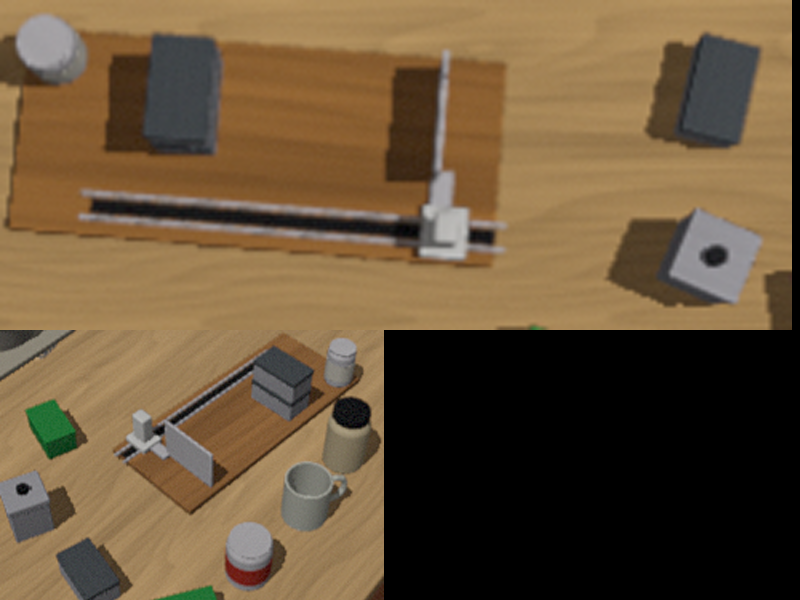

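The crop confirms that the grey tin at crop (718,90), which is top (393,202), matches the stacked tins in size and dark lid. The stop plate is at crop x≈442 and the grip top is at (445,225). Next I'll measure.

```bash
cat >> h.py <<'E'
def lid(c,z,near,r=45,vm=88):
    """dark lid nearest pixel `near`: centre xy, long-side angle, sizes, at height z"""
    hsv=cv2.cvtColor(c["pixels"],cv2.COLOR_RGB2HSV)
    m=cv2.inRange(hsv,(80,10,50),(130,60,vm)); w=np.zeros_like(m); cv2.circle(w,near,r,255,-1); m&=w
    m=cv2.morphologyEx(m,cv2.MORPH_OPEN,np.ones((3,3)))
    n,L,st,ce=cv2.connectedComponentsWithStats(m)
    i=1+np.argmax(st[1:,4])
    k=cv2.findContours((L==i).astype(np.uint8),cv2.RETR_EXTERNAL,cv2.CHAIN_APPROX_NONE)[0][0].reshape(-1,2)
    P=onz(c,k,z)[:,:2]
    (cx,cy),(w_,h_),a=cv2.minAreaRect((P*1000).astype(np.float32))
    if w_<h_: w_,h_,a=h_,w_,a+90
    a=(a+90)%180-90
    return np.round([cx,cy,w_,h_,a],1)
E
python3 - <<'E'
from h import *
import pickle
t=pickle.load(open("top0.pkl","rb")); s=pickle.load(open("scene0.pkl","rb"))
print("tin3",lid(t,.05,(393,202)),lid(s,.05,(200,303),30))
print("stack",lid(t,.115,(230,203)),lid(s,.115,(322,180),30))
for c,nm in((t,"t"),(s,"s")):
    hsv=cv2.cvtColor(c["pixels"],cv2.COLOR_RGB2HSV)
    m=cv2.inRange(hsv,(0,0,120),(179,25,255)); w=np.zeros_like(m)
    cv2.circle(w,(310,242) if nm=="t" else (235,215),16 if nm=="t" else 20,255,-1); m&=w
    for z in (.087,):
        k=cv2.findContours(m,cv2.RETR_EXTERNAL,cv2.CHAIN_APPROX_NONE)[0]; k=max(k,key=len).reshape(-1,2)
        print(nm,"grip blob px",k.min(0),k.max(0),onz(c,[k.mean(0)],z))
# rack
hsv=cv2.cvtColor(t["pixels"],cv2.COLOR_RGB2HSV)
print([hsv[v,u].tolist() for u,v in[(270,200),(270,220),(200,215),(250,280),(350,200),(280,251)]])
# crop-pixel picks on the top picture
def T(u,v): return [175+u/3.3-.35,175+v/3.3-.35]
print("rack corners",onz(t,[T(22,31),T(505,62),T(493,266),T(8,229)],.015).round(4).tolist())
print("plate top ends",onz(t,[T(447,53),T(440,168)],.1).round(4).tolist())
print("grip top centre",onz(t,[T(447,228)],.087).round(4).tolist())
E
```

```text
tin3 [ 593.5 -312.8   98.1   55.4  -15.5] [ 599.9 -316.3   96.7   59.6  -15.2]
stack [586.3 201.  103.6  62.7  -4.6] [595.6 201.3  97.6  62.9  -3.3]
t grip blob px [302 227] [323 253] [[ 0.46177734 -0.04887379  0.087     ]]
s grip blob px [221 205] [249 233] [[ 0.50166169 -0.08198679  0.087     ]]
[[15, 169, 136], [15, 171, 125], [15, 160, 134], [17, 124, 164], [17, 120, 159], [16, 169, 145]]
rack corners [[0.6686, 0.3753, 0.015], [0.6307, -0.1081, 0.015], [0.4284, -0.0919, 0.015], [0.4693, 0.3855, 0.015]]
plate top ends [[0.6238, -0.0467, 0.1], [0.515, -0.0383, 0.1]]
grip top centre [[0.4601, -0.0445, 0.087]]
```

Rack yaw is about -4.6° and the grip top is at about (0.461, -0.045). The stack is at about (0.590, 0.201) and tin3 at about (0.597, -0.315), yaw -15.3°. Now I'll move to the grip.

{"method": "arm_command", "body": {"series": "0 0 0 0 -0.0528; 0 0 0 0 -0.0528; 0 -0.054 -0.125 0.018 0; 0 -0.054 -0.125 0.018 0; 0 -0.054 -0.125 0.018 0; 0 -0.054 -0.125 0.018 0; 0 -0.054 -0.125 0.018 0; 0 -0.054 -0.125 0.018 0; 0 -0.054 -0.125 0.018 0; 0 -0.054 -0.125 0.018 0", "newtons": 30}}

```text
clock: 1.35
position: [0.3907, 0.158, 0.1924]
ee_rot: [0.041, 0.999, 0.0, 0.0]
ft_force: [1.3, 0.6, 0.0]
grip_width: 1.001
grasp_force: 0.0
```

{"method": "arm_command", "body": {"series": "0 -0.054 -0.1227 0.02 0; 0 -0.054 -0.1227 0.02 0; 0 -0.054 -0.1227 0.02 0; 0 -0.054 -0.1227 0.02 0; 0 0 0 0 0; 0 0 0 0.078 0; 0 0 0 0.078 0; 0 0 0 0.08 0; 0 0 0 0 0; 0 0 0 0 0"}}

```text
clock: 2.6
position: [0.4613, -0.0425, 0.0673]
ee_rot: [0.04, 0.999, 0.0, 0.0]
ft_force: [-0.3, -0.5, 0.4]
grip_width: 0.999
grasp_force: 0.0
```

```bash
python3 - <<'E'
from h import *
import pickle
w=cam("wrist"); t=cam("scene"); pickle.dump(t,open("scene1.pkl","wb"))
A=w["pixels"][:,:,::-1]; B=cv2.resize(t["pixels"][140:280,200:390,::-1],None,fx=1.25,fy=3*1.25/3)
im=np.zeros((420,800,3),np.uint8); im[:,:560]=A; im[:B.shape[0],560:560+B.shape[1]]=B[:,:240]
cv2.imwrite("pics/w1.png",im); o=manip.get_obs(); print(o["position"],o["ft_force"])
E
```

```text
[ 0.46165838 -0.04251645  0.06760012] [0.81442218 0.04746349 0.49651643]
```

View pics/w1.png

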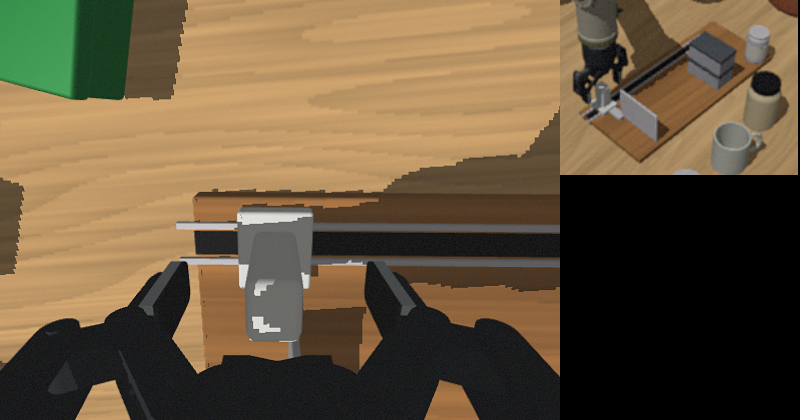

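The wrist view shows the white grip block at (275,290), between the open fingers at (165,300) and (390,300) and clear of both. I'll close on it.

{"method": "arm_command", "body": {"series": "1 0 0 0 0; 1 0 0 0 0; 1 0 0 0 0; 1 0 0 0 0; 1 0 0 0 0; 1 0 0 0 0; 1 0 0 0 0; 1 0 0 0 0; 1 0 0 0 0; 1 0 0 0 0", "newtons": 30}}

```text
clock: 3.95
position: [0.4609, -0.0428, 0.0665]
ee_rot: [0.041, 0.999, 0.0, 0.0]
ft_force: [-2.6, 0.4, 6.3]
grip_width: 0.276
grasp_force: 34.0
```

{"method": "arm_command", "body": {"series": "1 0 0.03 0 0; 1 0 0.05 0 0; 1 0 0.05 0 0; 1 0 0.05 0 0; 1 0 0.05 0 0; 1 0 0.05 0 0; 1 0 0.04 0 0; 1 0 0.03 0 0; 1 0 0 0 0; 1 0 0 0 0"}}

```text
clock: 5.2
position: [0.4734, 0.0979, 0.0665]
ee_rot: [0.04, 0.999, 0.001, 0.001]
ft_force: [6.0, 1.8, -3.2]
grip_width: 0.278
grasp_force: 33.2
```

{"method": "arm_command", "body": {"series": "1 0 0.03 0 0.0022; 1 -0.001 0.05 0 0; 1 -0.001 0.03 0 0; 1 0 0.015 0 0; 1 0 0 0 0; 1 0 0 0 0; 1 0 0 0 0; 1 0 0 0 0; 1 0 0 0 0; 1 0 0 0 0"}}

```text
clock: 6.45
position: [0.4778, 0.1472, 0.0665]
ee_rot: [0.044, 0.999, 0.001, 0.001]
ft_force: [4.8, 1.7, -1.6]
grip_width: 0.279
grasp_force: 32.6
```

```bash
python3 - <<'E'
from h import *
import pickle
im=np.zeros((600,800,3),np.uint8)
for i,(n,b) in enumerate((("top",(200,170,265,265)),("scene",(270,150,365,245)),("wrist",None))):
    c=cam(n); pickle.dump(c,open(n+"2.pkl","wb")); p=c["pixels"][:,:,::-1]
    if b:
        p=cv2.resize(p[b[1]:b[3],b[0]:b[2]],None,fx=4,fy=4,interpolation=cv2.INTER_CUBIC); x=0 if i==0 else 270
        im[:p.shape[0],x:x+p.shape[1]]=p
    else:
        p=cv2.resize(p,(280,210)); im[385:595,:280]=p
cv2.imwrite("pics/c2.png",im); print(manip.get_obs()["position"],manip.get_obs()["ft_force"])
E
```

```text
[0.47783498 0.14715358 0.06652244] [ 5.77485935  1.62887529 -0.80255011]
```

View pics/c2.png

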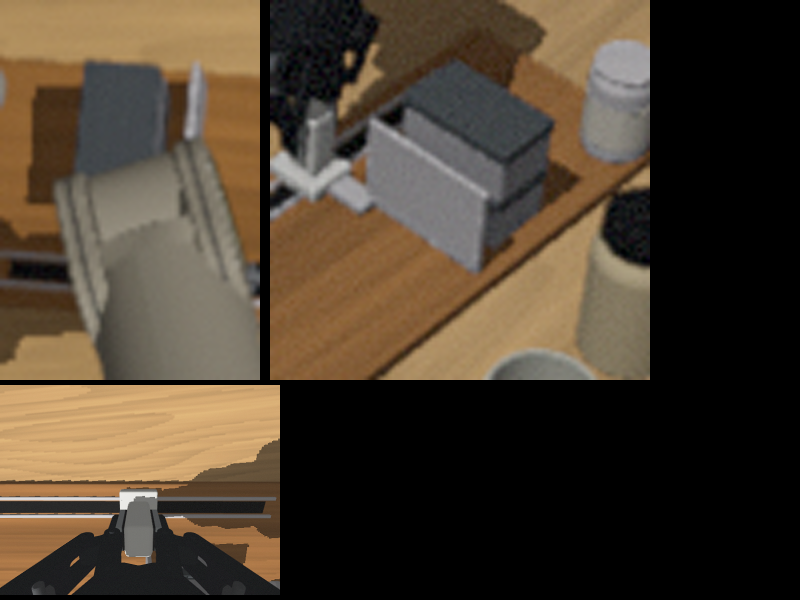

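In the top crop, the plate's top edge runs from (197,63) to (187,135) and the lid's right edge is at x≈161, so a gap remains. The scene crop agrees. I'll measure the gap from row profiles.

```bash
python3 - <<'E'
from h import *
import pickle
t=pickle.load(open("top2.pkl","rb"))
hsv=cv2.cvtColor(t["pixels"],cv2.COLOR_RGB2HSV)
for v in (189,193,197,201): print(v,[(u,int(hsv[v,u,1]),int(hsv[v,u,2])) for u in range(236,254)])
for z,u,v in((.115,240.5,193),(.1,247,193)): print(onz(t,[[u,v],[u+1,v]],z).round(4).tolist())
s=pickle.load(open("scene2.pkl","rb"))
print("stack now scene",lid(s,.115,(322,180),30))
# scene picks: plate top edge ends, lid -y corners
def S(x,y): return [270+(x-270)/4-.4,150+y/4-.4]
e=np.array([.0872,.9962])
for z,p in((.1,S(371,119)),(.1,S(490,198)),(.115,S(405,104)),(.115,S(508,161))):
    q=onz(s,[p],z)[0]; print(z,q.round(4),"y'",(q[:2]@e).round(4))
E
```

```text
189 [(236, 24, 74), (237, 31, 75), (238, 31, 75), (239, 14, 72), (240, 57, 98), (241, 117, 133), (242, 163, 139), (243, 170, 138), (244, 169, 139), (245, 166, 140), (246, 161, 139), (247, 77, 145), (248, 14, 159), (249, 5, 155), (250, 28, 129), (251, 109, 138), (252, 160, 142), (253, 164, 143)]
193 [(236, 30, 76), (237, 27, 76), (238, 23, 78), (239, 19, 81), (240, 15, 84), (241, 10, 76), (242, 78, 65), (243, 164, 70), (244, 174, 72), (245, 178, 70), (246, 97, 76), (247, 7, 139), (248, 5, 166), (249, 7, 139), (250, 6, 122), (251, 58, 133), (252, 155, 143), (253, 166, 144)]
197 [(236, 27, 76), (237, 30, 76), (238, 27, 75), (239, 9, 84), (240, 11, 92), (241, 8, 66), (242, 81, 63), (243, 161, 68), (244, 170, 69), (245, 174, 69), (246, 81, 82), (247, 7, 139), (248, 5, 153), (249, 6, 118), (250, 19, 122), (251, 86, 133), (252, 162, 140), (253, 166, 140)]
201 [(236, 27, 75), (237, 34, 75), (238, 24, 73), (239, 15, 83), (240, 9, 87), (241, 47, 60), (242, 136, 73), (243, 177, 78), (244, 173, 75), (245, 134, 80), (246, 30, 119), (247, 5, 155), (248, 5, 152), (249, 4, 125), (250, 49, 129), (251, 139, 143), (252, 162, 151), (253, 164, 151)]
[[0.6164, 0.168, 0.115], [0.6164, 0.1649, 0.115]]
[[0.619, 0.1492, 0.1], [0.619, 0.1461, 0.1]]
stack now scene [595.4 202.2 100.4  64.7  -5.4]
0.1 [0.531  0.1578 0.1   ] y' 0.2035
0.1 [0.6493 0.1459 0.1   ] y' 0.202
0.115 [0.55   0.1739 0.115 ] y' 0.2212
0.115 [0.6449 0.1724 0.115 ] y' 0.228
```

{"method": "arm_command", "body": {"series": "1 0 0.02 0 0; 1 0 0.015 0 0; 1 0 0.005 0 0; 1 0 0 0 0; 1 0 0 0 0; 1 0 0 0 0; 1 0 0 0 0; 1 0 0 0 0; 1 0 0 0 0; 1 0 0 0 0"}}

```text
clock: 7.85
position: [0.4793, 0.1625, 0.0665]
ee_rot: [0.044, 0.999, 0.0, 0.001]
ft_force: [5.2, -0.7, 0.4]
grip_width: 0.275
grasp_force: 32.8
```

```bash
cat > gap.py <<'E'
from h import *
import pickle,sys
im=np.zeros((300,640,3),np.uint8)
o=manip.get_obs(); p=o["position"]; e=np.array([.0872,.9962]); print("tcp",p.round(4),"F",o["ft_force"].round(2),"face y'",(p[:2]@e+.015).round(4))
t=cam("top"); s=cam("scene"); pickle.dump((t,s),open(sys.argv[1]+".pkl","wb"))
hsv=cv2.cvtColor(t["pixels"],cv2.COLOR_RGB2HSV)
for v in (189,191,193,195,197,199): print(v,[(u,int(hsv[v,u,1]),int(hsv[v,u,2])) for u in range(236,249)])
print("lid scene",lid(s,.115,(322,180),30))
E
python3 gap.py g3
```

```text
tcp [0.4793 0.1625 0.0665] F [ 5.2  -0.7   0.41] face y' 0.2187
189 [(236, 31, 75), (237, 34, 75), (238, 34, 75), (239, 17, 73), (240, 76, 90), (241, 145, 125), (242, 79, 146), (243, 11, 165), (244, 6, 166), (245, 12, 127), (246, 73, 129), (247, 155, 138), (248, 171, 139)]
191 [(236, 26, 77), (237, 27, 75), (238, 21, 74), (239, 22, 69), (240, 13, 60), (241, 39, 65), (242, 10, 126), (243, 3, 166), (244, 3, 152), (245, 8, 125), (246, 31, 125), (247, 110, 135), (248, 158, 139)]
193 [(236, 34, 75), (237, 24, 75), (238, 26, 78), (239, 16, 81), (240, 15, 70), (241, 8, 65), (242, 6, 137), (243, 5, 166), (244, 4, 140), (245, 4, 122), (246, 43, 125), (247, 135, 138), (248, 171, 145)]
195 [(236, 27, 75), (237, 30, 76), (238, 21, 73), (239, 22, 83), (240, 10, 73), (241, 12, 63), (242, 8, 129), (243, 6, 157), (244, 4, 131), (245, 2, 121), (246, 45, 126), (247, 150, 138), (248, 172, 141)]
197 [(236, 14, 72), (237, 30, 77), (238, 28, 74), (239, 20, 77), (240, 0, 63), (241, 4, 69), (242, 6, 136), (243, 5, 155), (244, 4, 122), (245, 6, 121), (246, 51, 129), (247, 154, 137), (248, 172, 139)]
199 [(236, 24, 75), (237, 27, 76), (238, 32, 71), (239, 21, 61), (240, 14, 56), (241, 3, 91), (242, 5, 151), (243, 5, 164), (244, 4, 125), (245, 17, 123), (246, 84, 136), (247, 155, 146), (248, 167, 145)]
lid scene [595.  201.6  99.4  65.1  -6.5]
```

{"method": "arm_command", "body": {"series": "1 0 0.001 0 0; 1 0 0.001 0 0; 1 0 0.001 0 0; 1 0 0.001 0 0; 1 0 0.001 0 0; 1 0 0.001 0 0; 1 0 0.001 0 0; 1 0 0.001 0 0; 1 0 0.001 0 0; 1 0 0.001 0 0"}}

```text
clock: 9.2
position: [0.4795, 0.166, 0.0665]
ee_rot: [0.044, 0.999, -0.0, 0.001]
ft_force: [4.8, -2.4, 2.0]
grip_width: 0.274
grasp_force: 33.0
```

```bash
python3 gap.py g4
```

```text
tcp [0.4795 0.166  0.0665] F [ 4.8  -2.43  2.02] face y' 0.2222
189 [(236, 24, 74), (237, 34, 76), (238, 32, 72), (239, 15, 70), (240, 68, 90), (241, 55, 134), (242, 13, 159), (243, 5, 150), (244, 12, 125), (245, 74, 131), (246, 156, 139), (247, 168, 140), (248, 163, 139)]
191 [(236, 37, 76), (237, 24, 74), (238, 24, 75), (239, 29, 70), (240, 7, 71), (241, 6, 133), (242, 3, 172), (243, 5, 151), (244, 6, 123), (245, 29, 124), (246, 110, 134), (247, 163, 138), (248, 168, 137)]
193 [(236, 29, 78), (237, 28, 73), (238, 24, 75), (239, 16, 79), (240, 7, 78), (241, 4, 128), (242, 3, 160), (243, 4, 134), (244, 6, 121), (245, 41, 123), (246, 143, 134), (247, 164, 145), (248, 165, 145)]
195 [(236, 26, 78), (237, 31, 75), (238, 24, 73), (239, 18, 72), (240, 14, 72), (241, 6, 127), (242, 7, 155), (243, 8, 124), (244, 6, 119), (245, 49, 125), (246, 148, 136), (247, 166, 140), (248, 164, 143)]
197 [(236, 28, 74), (237, 30, 76), (238, 32, 72), (239, 20, 64), (240, 6, 81), (241, 5, 140), (242, 6, 158), (243, 4, 121), (244, 10, 122), (245, 69, 129), (246, 155, 140), (247, 168, 140), (248, 165, 139)]
199 [(236, 27, 75), (237, 30, 76), (238, 33, 70), (239, 19, 66), (240, 8, 101), (241, 5, 150), (242, 5, 157), (243, 4, 125), (244, 15, 121), (245, 91, 135), (246, 158, 145), (247, 165, 145), (248, 164, 145)]
lid scene [594.5 201.5 100.   63.2  -7. ]
```

{"method": "arm_command", "body": {"series": "1 0 0.0005 0 0; 1 0 0.0005 0 0; 1 0 0.0005 0 0; 1 0 0.0005 0 0; 1 0 0.0005 0 0; 1 0 0.0005 0 0; 1 0 0.0005 0 0; 1 0 0.0005 0 0; 1 0 0.0005 0 0; 1 0 0.0005 0 0"}}

```text
clock: 10.55
position: [0.4797, 0.168, 0.0665]
ee_rot: [0.044, 0.999, -0.0, 0.001]
ft_force: [5.2, -2.2, 1.3]
grip_width: 0.277
grasp_force: 33.0
```

```bash
python3 gap.py g5
```

```text
tcp [0.4797 0.168  0.0665] F [ 5.16 -2.24  1.35] face y' 0.2242
189 [(236, 31, 74), (237, 27, 75), (238, 24, 75), (239, 22, 69), (240, 28, 90), (241, 14, 141), (242, 5, 153), (243, 4, 117), (244, 36, 127), (245, 122, 136), (246, 165, 139), (247, 172, 138), (248, 166, 140)]
191 [(236, 24, 74), (237, 20, 75), (238, 25, 72), (239, 24, 73), (240, 5, 97), (241, 5, 150), (242, 5, 161), (243, 6, 127), (244, 8, 121), (245, 70, 131), (246, 159, 138), (247, 169, 137), (248, 166, 135)]
193 [(236, 36, 78), (237, 21, 74), (238, 24, 75), (239, 24, 74), (240, 5, 109), (241, 3, 153), (242, 7, 152), (243, 6, 123), (244, 21, 123), (245, 88, 134), (246, 156, 144), (247, 164, 145), (248, 166, 144)]
195 [(236, 28, 73), (237, 31, 75), (238, 26, 69), (239, 10, 76), (240, 6, 134), (241, 6, 170), (242, 3, 146), (243, 2, 122), (244, 33, 124), (245, 108, 134), (246, 167, 139), (247, 163, 142), (248, 166, 140)]
197 [(236, 27, 76), (237, 28, 74), (238, 29, 71), (239, 14, 73), (240, 4, 131), (241, 5, 160), (242, 6, 134), (243, 4, 122), (244, 41, 123), (245, 139, 132), (246, 168, 138), (247, 170, 138), (248, 165, 139)]
199 [(236, 23, 76), (237, 31, 74), (238, 26, 68), (239, 10, 75), (240, 6, 134), (241, 5, 155), (242, 6, 121), (243, 6, 120), (244, 56, 131), (245, 148, 143), (246, 162, 146), (247, 162, 145), (248, 164, 145)]
lid scene [594.9 202.2  99.3  65.3  -5.4]
```

{"method": "arm_command", "body": {"series": "1 0 0.0004 0 0; 1 0 0.0004 0 0; 1 0 0.0004 0 0; 1 0 0.0004 0 0; 1 0 0.0004 0 0; 1 0 0.0004 0 0; 1 0 0.0004 0 0; 1 0 0.0004 0 0; 1 0 0 0 0; 1 0 0 0 0"}}

```text
clock: 11.9
position: [0.4798, 0.169, 0.0665]
ee_rot: [0.044, 0.999, -0.0, 0.0]
ft_force: [4.3, -3.7, 2.9]
grip_width: 0.279
grasp_force: 33.1
```

```bash
python3 gap.py g6
```

```text
tcp [0.4798 0.169  0.0665] F [ 4.35 -3.71  2.91] face y' 0.2252
189 [(236, 36, 77), (237, 30, 76), (238, 28, 72), (239, 24, 73), (240, 7, 114), (241, 5, 157), (242, 5, 156), (243, 10, 125), (244, 60, 128), (245, 126, 136), (246, 162, 140), (247, 168, 138), (248, 166, 140)]
191 [(236, 29, 78), (237, 30, 76), (238, 35, 73), (239, 13, 77), (240, 6, 135), (241, 3, 172), (242, 3, 152), (243, 6, 124), (244, 31, 125), (245, 108, 134), (246, 162, 137), (247, 166, 140), (248, 166, 138)]
193 [(236, 30, 76), (237, 34, 75), (238, 27, 75), (239, 20, 76), (240, 4, 128), (241, 6, 160), (242, 2, 133), (243, 4, 121), (244, 40, 126), (245, 137, 138), (246, 162, 145), (247, 165, 144), (248, 162, 145)]
195 [(236, 28, 73), (237, 30, 77), (238, 32, 72), (239, 17, 74), (240, 6, 130), (241, 5, 157), (242, 6, 131), (243, 6, 121), (244, 39, 123), (245, 142, 131), (246, 169, 139), (247, 161, 141), (248, 164, 140)]
197 [(236, 30, 76), (237, 27, 75), (238, 29, 70), (239, 9, 88), (240, 5, 143), (241, 6, 158), (242, 6, 123), (243, 10, 122), (244, 51, 129), (245, 153, 138), (246, 172, 138), (247, 171, 137), (248, 165, 139)]
199 [(236, 27, 76), (237, 21, 72), (238, 25, 72), (239, 5, 104), (240, 3, 151), (241, 3, 156), (242, 6, 125), (243, 15, 122), (244, 87, 137), (245, 150, 148), (246, 166, 146), (247, 161, 146), (248, 166, 146)]
lid scene [595.  202.5  99.1  64.7  -6.5]
```

{"method": "arm_command", "body": {"series": "1 0 0.0004 0 0; 1 0 0.0004 0 0; 1 0 0.0004 0 0; 1 0 0 0 0; 1 0 0 0 0; 1 0 0 0 0; 1 0 0 0 0; 1 0 0 0 0; 1 0 0 0 0; 1 0 0 0 0"}}

```text
clock: 13.25
position: [0.4798, 0.1691, 0.0665]
ee_rot: [0.044, 0.999, -0.0, 0.0]
ft_force: [4.6, -5.0, 4.0]
grip_width: 0.277
grasp_force: 33.2
```

```bash
python3 gap.py g7; python3 - <<'E'
from h import *
import pickle
im=np.zeros((400,800,3),np.uint8)
t,s=pickle.load(open("g7.pkl","rb"))
for i,(c,b) in enumerate(((t,(220,180,260,220)),(s,(285,165,345,225)))):
    p=cv2.resize(c["pixels"][b[1]:b[3],b[0]:b[2],::-1],(390,390),interpolation=cv2.INTER_CUBIC); im[:390,400*i:400*i+390]=p
cv2.imwrite("pics/c7.png",im)
E
```

```text
tcp [0.4798 0.1691 0.0665] F [ 4.56 -4.99  3.95] face y' 0.2253
189 [(236, 20, 75), (237, 31, 75), (238, 28, 74), (239, 21, 73), (240, 9, 116), (241, 7, 154), (242, 5, 150), (243, 10, 125), (244, 59, 130), (245, 130, 135), (246, 169, 139), (247, 166, 140), (248, 168, 140)]
191 [(236, 30, 77), (237, 26, 77), (238, 21, 73), (239, 23, 77), (240, 4, 135), (241, 4, 171), (242, 5, 151), (243, 6, 124), (244, 31, 125), (245, 106, 132), (246, 160, 139), (247, 165, 139), (248, 165, 136)]
193 [(236, 28, 74), (237, 17, 74), (238, 20, 75), (239, 23, 79), (240, 6, 130), (241, 5, 157), (242, 4, 128), (243, 6, 121), (244, 43, 126), (245, 135, 140), (246, 164, 145), (247, 163, 144), (248, 161, 146)]
195 [(236, 34, 76), (237, 31, 75), (238, 31, 74), (239, 17, 74), (240, 6, 129), (241, 5, 154), (242, 6, 123), (243, 2, 121), (244, 49, 126), (245, 148, 136), (246, 172, 138), (247, 165, 141), (248, 157, 143)]
197 [(236, 23, 77), (237, 28, 74), (238, 29, 70), (239, 12, 88), (240, 5, 143), (241, 5, 158), (242, 4, 122), (243, 2, 120), (244, 54, 128), (245, 157, 138), (246, 171, 140), (247, 171, 139), (248, 165, 139)]
199 [(236, 24, 73), (237, 27, 75), (238, 26, 69), (239, 7, 105), (240, 3, 152), (241, 5, 157), (242, 2, 124), (243, 15, 123), (244, 87, 135), (245, 159, 146), (246, 165, 145), (247, 162, 146), (248, 170, 144)]
lid scene [595.1 202.   99.4  65.7  -5.1]
```

View pics/c7.png

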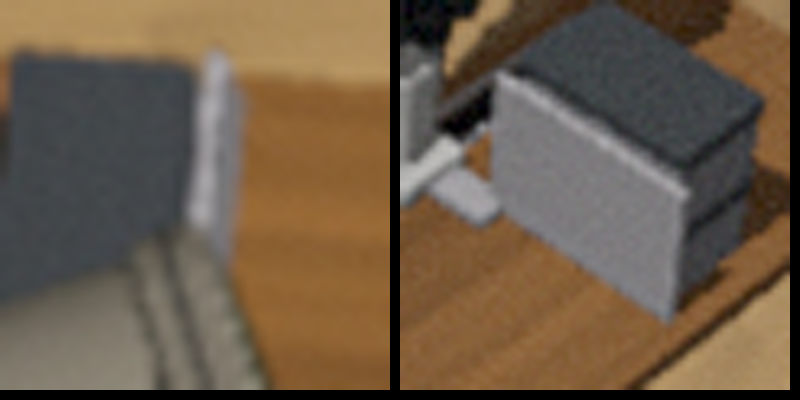

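In both crops the plate sits against the stack: top crop x≈195-215, and the scene shows no gap. The force rose from 2.3 to 5 N while the stop moved only 0.1 mm for a 1.2 mm command, so it is in contact and the stack has not moved. I'll relax and release.

{"method": "arm_command", "body": {"series": "1 0 -0.0015 0 0; 1 0 0 0 0; 0 0 0 0 0; 0 0 0 0 0; 0 0 0 0 0; 0 0 0 0 0; 0 0 0 0 0; 0 0 0 0 0; 0 0 0 -0.06 0; 0 0 0 -0.12 0"}}

```text
clock: 14.6
position: [0.4781, 0.169, 0.1377]
ee_rot: [0.044, 0.999, -0.001, -0.002]
ft_force: [0.1, -0.0, 0.7]
grip_width: 1.004
grasp_force: 0.0
```

{"method": "arm_command", "body": {"series": "0 0 0 -0.0775 0.0286; 0 0 0 -0.0775 0.0286; 0 -0.0605 -0.109 0 0; 0 -0.0605 -0.109 0 0; 0 -0.0605 -0.109 0 0; 0 -0.0605 -0.109 0 0; 0 -0.0605 -0.109 0 0; 0 -0.0605 -0.109 0 0; 0 -0.0605 -0.109 0 0; 0 -0.0605 -0.109 0 0"}}

```text
clock: 15.85
position: [0.5741, -0.2194, 0.2003]
ee_rot: [0.133, 0.991, 0.0, 0.0]
ft_force: [0.3, 0.3, 0.2]
grip_width: 1.001
grasp_force: 0.0
```

{"method": "arm_command", "body": {"series": "0 -0.0605 -0.109 0 0; 0 -0.0605 -0.109 0 0; 0 0 0 0.06 0; 0 0 0 0.06 0; 0 0 0 0.03 0; 0 0 0 0 0; 0 0 0 0 0; 0 0 0 0 0; 0 0 0 0 0; 0 0 0 0 0"}}

```text
clock: 17.1
position: [0.5974, -0.3149, 0.1405]
ee_rot: [0.133, 0.991, 0.0, 0.0]
ft_force: [0.1, 0.4, 0.8]
grip_width: 1.004
grasp_force: 0.0
```

```bash
python3 - <<'E'
from h import *
import pickle
o=manip.get_obs(); print(o["position"].round(4),o["ee_rot"].round(3))
w=cam("wrist"); s=cam("scene"); t=cam("top"); pickle.dump((w,s,t),open("g8.pkl","wb")); save(w,"w8.png")
for c in (w,): print(proj(c,[[.5965,-.3145,.05]]))
print(lid(s,.115,(322,180),30),lid(t,.115,(230,203)))
hsv=cv2.cvtColor(w["pixels"],cv2.COLOR_RGB2HSV); print(hsv[300:420:30,200:361:40,:].tolist())
E
```

```text
[ 0.5974 -0.3149  0.1405] [0.133 0.991 0.    0.   ]
[[278.14403988 217.84660546]]
[595.9 200.9  97.6  63.6  -4.5] [588.  203.4 100.4  57.5  -5. ]
[[[16, 121, 184], [17, 119, 186], [17, 118, 193], [16, 118, 199], [17, 110, 93]], [[16, 120, 192], [17, 117, 174], [17, 118, 169], [68, 161, 87], [68, 151, 59]], [[16, 120, 172], [150, 26, 29], [16, 104, 105], [170, 26, 30], [68, 175, 125]], [[113, 41, 25], [150, 61, 25], [23, 43, 24], [70, 31, 25], [120, 38, 27]]]
```

View pics/w8.png

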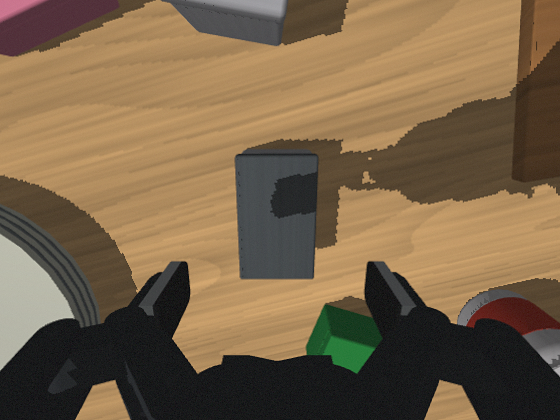

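The wrist view shows tin3's lid with corners (236,156), (318,156), (315,278) and (241,278). It's square to the fingers. The green block at (340,340) is behind it.

```bash
python3 - <<'E'
from h import *
import pickle
w,s,t=pickle.load(open("g8.pkl","rb"))
q=onz(w,[[236,156],[318,156],[315,278],[241,278]],.05)[:,:2]; print(q.round(4),q.mean(0).round(4))
for i in range(4): d=q[(i+1)%4]-q[i]; print(np.hypot(*d).round(4),np.degrees(np.arctan2(d[1],d[0])).round(2))
hsv=cv2.cvtColor(w["pixels"],cv2.COLOR_RGB2HSV)
m=cv2.inRange(hsv,(90,8,30),(130,80,140)); 
k=np.zeros_like(m); k[130:300,215:335]=255; m=cv2.morphologyEx(m&k,cv2.MORPH_OPEN,np.ones((5,5)))
c=max(cv2.findContours(m,0,1)[0],key=cv2.contourArea).reshape(-1,2)
print(cv2.minAreaRect((onz(w,c,.05)[:,:2]*1000).astype(np.float32)))
g=proj(w,[[.5974,-.3149,.05]]);print(g)
# green block position
m=cv2.inRange(cv2.cvtColor(t["pixels"],cv2.COLOR_RGB2HSV),(55,100,40),(80,255,255))
for c in cv2.findContours(m,0,1)[0]:
    if cv2.contourArea(c)>100: print("green",cv2.minAreaRect((onz(t,c.reshape(-1,2),.05)[:,:2]*1000).astype(np.float32)))
E
```

```text
[[ 0.544  -0.331 ]
 [ 0.5593 -0.2752]
 [ 0.6537 -0.2994]
 [ 0.638  -0.3567]] [ 0.5987 -0.3156]
0.0579 74.67
0.0975 -14.4
0.0594 -105.32
0.0974 164.71
((597.4108276367188, -316.0933532714844), (58.218441009521484, 98.01158142089844), 74.75350189208984)
[[277.94590894 219.06649303]]
green ((145.08277893066406, -750.2385864257812), (90.71758270263672, 58.23581314086914), 79.5611343383789)
green ((157.92776489257812, -628.6502685546875), (80.16586303710938, 52.92018127441406), 75.91487884521484)
green ((756.8668823242188, -268.24932861328125), (97.29520416259766, 68.76777648925781), 56.23683547973633)
```

{"method": "arm_command", "body": {"series": "0 0 -0.003 0.07 0; 0 0 0 0.07 0; 0 0 0 0.07 0; 0 0 0 0.052 0; 0 0 0 0 0; 1 0 0 0 0; 1 0 0 0 0; 1 0 0 0 0; 1 0 0 0 0; 1 0 0 0 0", "newtons": 40}}

```text
clock: 18.5
position: [0.5979, -0.3165, 0.037]
ee_rot: [0.133, 0.991, -0.0, 0.001]
ft_force: [-0.5, 1.4, 6.1]
grip_width: 0.693
grasp_force: 45.6
```

{"method": "arm_command", "body": {"series": "1 0 0 0 0; 1 0 0 0 0; 1 0 0 -0.01 0; 1 0 0 -0.04 0; 1 0 0 -0.1 0; 1 0 0 -0.12 0; 1 0 0 -0.12 0; 1 0 0 -0.06 0; 1 0 0 0 0; 1 0 0 0 0"}}

```text
clock: 19.75
position: [0.5965, -0.3157, 0.2142]
ee_rot: [0.133, 0.991, 0.0, -0.001]
ft_force: [0.2, -0.3, -3.9]
grip_width: 0.698
grasp_force: 44.9
```

{"method": "arm_command", "body": {"series": "1 0 0 -0.045 -0.0286; 1 0 0 -0.045 -0.0286; 1 -0.0135 0.08 0 0; 1 -0.0135 0.12 0 0; 1 -0.0135 0.12 0 0; 1 -0.0135 0.12 0 0; 1 -0.0135 0.12 0 0; 1 -0.0135 0.12 0 0; 1 -0.0135 0.12 0 0; 1 -0.0135 0.12 0 0"}}

```text
clock: 21.0
position: [0.6719, 0.0483, 0.2496]
ee_rot: [0.044, 0.999, -0.0, -0.001]
ft_force: [0.6, 0.4, -3.3]
grip_width: 0.695
grasp_force: 44.7
```

{"method": "arm_command", "body": {"series": "1 -0.0135 0.12 0 0; 1 -0.0135 0.12 0 0; 1 -0.0135 0.12 0 0; 1 0 0.03 0 0; 1 0 0 0 0; 1 0 0 0 0; 1 0 0 0 0; 1 0 0 0 0; 1 0 0 0 0; 1 0 0 0 0"}}

```text
clock: 22.25
position: [0.7022, 0.2006, 0.2516]
ee_rot: [0.044, 0.999, 0.0, 0.0]
ft_force: [-0.4, 0.8, -2.3]
grip_width: 0.692
grasp_force: 44.7
```

```bash
python3 - <<'E'
from h import *
import pickle
o=manip.get_obs(); print(o["position"].round(4),o["ee_rot"].round(4))
w=cam("wrist"); t=cam("top"); pickle.dump((w,t),open("g9.pkl","wb")); save(w,"w9.png")
print(proj(w,[[.5935,.202,.115],[.5908,.2045,.115]]))
E
```

```text
[0.7022 0.2006 0.2516] [4.40e-02 9.99e-01 1.00e-04 0.00e+00]
[[267.52006066  70.38347896]
 [270.347967    66.34425082]]
```

View pics/w9.png

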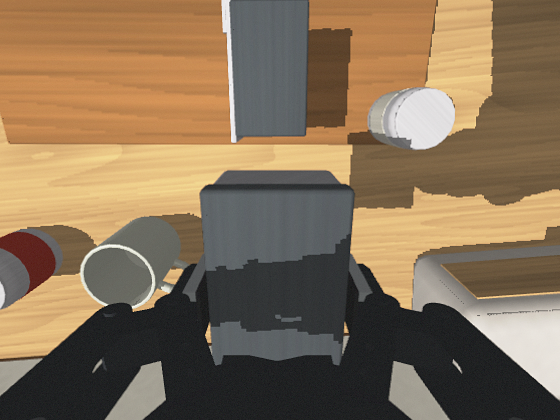

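The wrist view shows the stack lid's near edge at y≈135 from x=235 to 306, with its sides running up to (229,0) and (308,0) and the white plate flush on its left. The held tin's front lid edge runs (201,187)-(354,187) and is level. Now I'll compute both poses.

```bash
python3 - <<'E'
from h import *
import pickle
w,t=pickle.load(open("g9.pkl","rb"))
p=w["pixels"].astype(int)
hsv=cv2.cvtColor(w["pixels"],cv2.COLOR_RGB2HSV)
L=[];R=[]
for v in range(5,125,10):
    g=np.where((hsv[v,200:340,0]>85)&(hsv[v,200:340,0]<130)&(hsv[v,200:340,2]<110)&(hsv[v,200:340,1]>15))[0]+200
    L.append([g.min()-.5,v]);R.append([g.max()+.5,v])
print(L[0],L[-1],R[0],R[-1])
B=[]
for u in range(245,300,8):
    g=np.where((hsv[90:160,u,0]>85)&(hsv[90:160,u,0]<130)&(hsv[90:160,u,2]<110)&(hsv[90:160,u,1]>15))[0]+90; B.append([u,g.max()+.5])
print(B)
z=.115
fit=[]
for nm,q in(("L",L),("R",R),("B",B)):
    Q=onz(w,q,z)[:,:2].astype(np.float32); a=cv2.fitLine(Q,cv2.DIST_HUBER,0,.001,.001).ravel(); fit.append(a); print(nm,a.round(4),np.degrees(np.arctan2(a[1],a[0])).round(2))
th=np.radians(-5.0); ex=np.array([np.cos(th),np.sin(th)]); ey=np.array([-ex[1],ex[0]])
l,r,b=[f[2:]for f in fit]
print("y' L,R",l@ey,r@ey,"near x'",b@ex)
for half in(.05,.051): print("centre",((b@ex-half)*ex+(l@ey+r@ey)/2*ey).round(4))
# held tin, lid z
zl=.2516-.037+.05
q=onz(w,[[201,189],[354,189]],zl)[:,:2]; print("held front corners",q, "rel to TCP in rack axes",[( (a-[.7022,.2006])@ex,(a-[.7022,.2006])@ey) for a in q])
E
```

```text
[np.float64(229.5), 5] [np.float64(234.5), 115] [np.float64(308.5), 5] [np.float64(305.5), 115]
[[245, np.float64(135.5)], [253, np.float64(135.5)], [261, np.float64(135.5)], [269, np.float64(135.5)], [277, np.float64(135.5)], [285, np.float64(135.5)], [293, np.float64(135.5)]]
L [ 0.9967 -0.081   0.5853  0.1752] -4.65
R [ 0.9964 -0.0842  0.5945  0.2329] -4.83
B [0.0877 0.9961 0.6435 0.1984] 84.97
y' L,R 0.22553089502845797 0.2838391068520025 near x' 0.6237584022024629
centre [0.5938 0.2037]
centre [0.5928 0.2038]
held front corners [[0.65054217 0.17574535]
 [0.65559119 0.23306804]] rel to TCP in rack axes [(np.float64(-0.049295029441501964), np.float64(-0.029262350235881758)), (np.float64(-0.04926122622253949), np.float64(0.02828226013071683))]
```

{"method": "arm_command", "body": {"series": "1 0.03 -0.003 0 0; 1 0.06 -0.003 0 0; 1 0.07 -0.003 0 0; 1 0.07 -0.003 0 0; 1 0.043 -0.003 0 0; 1 0 0 0.06 0; 1 0 0 0.08 0; 1 0 0 0.07 0; 1 0 0 0.0265 0; 1 0 0 0 0"}}

```text
clock: 23.6
position: [0.5929, 0.2043, 0.1569]
ee_rot: [0.044, 0.999, -0.0, -0.0]
ft_force: [0.9, 0.5, -3.4]
grip_width: 0.695
grasp_force: 44.5
```

{"method": "arm_command", "body": {"series": "1 0 0 0 0; 1 0 0 0.002 0; 1 0 0 0.002 0; 1 0 0 0.002 0; 1 0 0 0.002 0; 1 0 0 0.001 0; 1 0 0 0.001 0; 1 0 0 0 0; 1 0 0 0 0; 1 0 0 0 0"}}

```text
clock: 24.85
position: [0.5929, 0.2043, 0.1529]
ee_rot: [0.044, 0.999, 0.0, 0.0]
ft_force: [-0.0, 0.1, -4.4]
grip_width: 0.693
grasp_force: 44.6
```

Not touching yet, since the weight is still carried. I'll lower gently.

{"method": "arm_command", "body": {"series": "1 0 0 0.001 0; 1 0 0 0.001 0; 1 0 0 0.001 0; 1 0 0 0 0; 1 0 0 0 0; 1 0 0 0 0; 1 0 0 0 0; 1 0 0 0 0; 1 0 0 0 0; 1 0 0 0 0"}}

```text
clock: 26.1
position: [0.593, 0.2043, 0.152]
ee_rot: [0.044, 0.999, 0.0, 0.0]
ft_force: [-4.2, -0.4, 5.1]
grip_width: 0.693
grasp_force: 45.7
```

It's seated: the vertical force went from -4 to +5 N. A quick look before letting go.

```bash
python3 - <<'E'
from h import *
s=cam("scene"); save(s,"s10.png",(260,120,380,240),5)
E
```

```text
(no output)
```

View pics/s10.png

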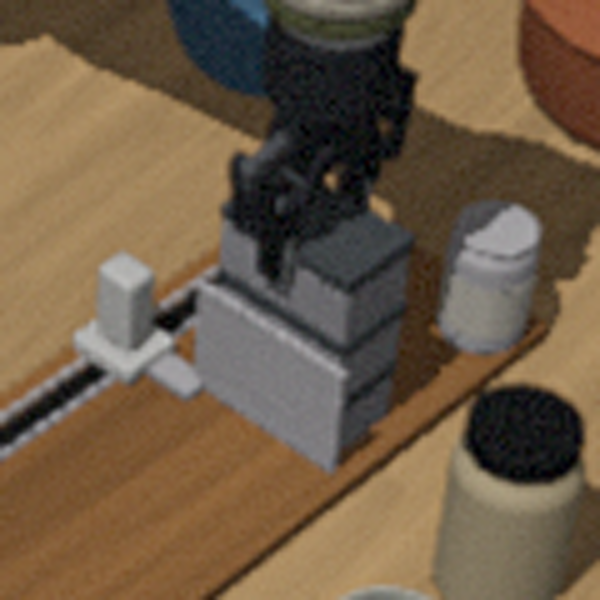

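The crop shows three tins flush with each other, near corner x≈350, plate against the stack and canister untouched. I'll release and lift.

{"method": "arm_command", "body": {"series": "1 0 0 -0.0005 0; 1 0 0 0 0; 0 0 0 0 0; 0 0 0 0 0; 0 0 0 0 0; 0 0 0 0 0; 0 0 0 0 0; 0 0 0 -0.05 0; 0 0 0 -0.1 0; 0 0 0 -0.1 0"}}

```text
clock: 27.4
position: [0.593, 0.2041, 0.2546]
ee_rot: [0.044, 0.999, 0.0, 0.0]
ft_force: [-0.0, 0.3, -0.1]
grip_width: 1.003
grasp_force: 0.0
```

{"method": "arm_command", "body": {"series": "0 0.05 0 -0.1 0; 0 0.1 0 0 0; 0 0.1 0 0 0; 0 0.1 0 0 0; 0 0.1 0 0 0; 0 0 0 0 0; 0 0 0 0 0; 0 0 0 0 0; 0 0 0 0 0; 0 0 0 0 0"}}

```text
clock: 28.65
position: [0.4139, 0.2199, 0.2918]
ee_rot: [0.044, 0.999, -0.0, -0.0]
ft_force: [1.1, -0.1, 0.5]
grip_width: 0.996
grasp_force: 0.0
```

```bash
python3 - <<'E'
from h import *
s=cam("scene"); t=cam("top"); im=np.zeros((500,800,3),np.uint8)
im[:500,:500]=cv2.resize(s["pixels"][140:240,265:365,::-1],(500,500),interpolation=cv2.INTER_CUBIC)
im[:290,505:795]=cv2.resize(t["pixels"][170:240,205:275,::-1],(290,290),interpolation=cv2.INTER_CUBIC)
cv2.imwrite("pics/e.png",im); print(manip.get_obs()["position"],lid(s,.165,(326,172),30))
E
```

```text
[0.41377952 0.21998646 0.29181373] [595.5 201.   97.4  62.6  -5.4]
```

View pics/e.png

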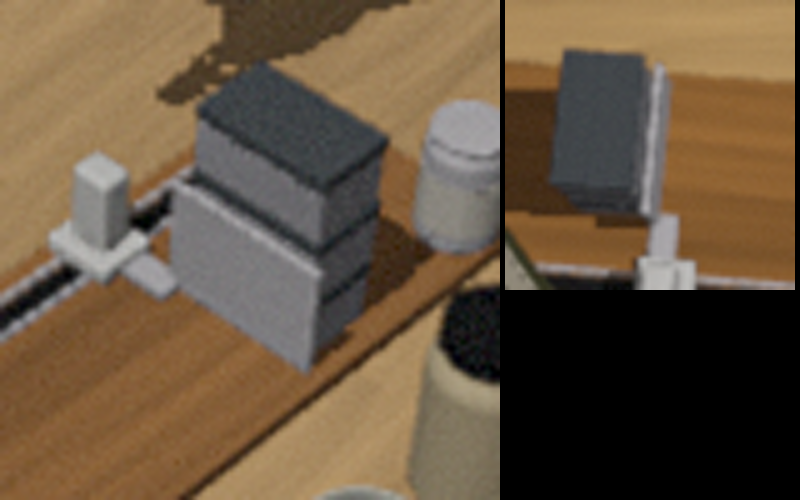

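The three tins are stacked squarely: the top lid measures (595.5, 201), matching the stack's earlier scene estimate. The plate sits against the stack in both views and the arm is clear. Handing in.

```bash
python3 -c "
from workcell import manip
print(manip.hand_in())"
```

```text
the job is handed in; nothing more can be done
None
```

I slid the stop up against the stack, set the third tin squarely on top before letting go, and handed the job in at about 29 s; no verdict came back.

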